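# Hang the dial plate on the hook stand

## Robot

A 6-joint arm with a two-finger parallel gripper is mounted at the origin on a cart in front of the work surface, level with it; the furniture and walls round the work are solid. World frame = base frame: x ahead of the robot, y to its left, z up, the work surface at z = 0. Lengths are in mm, angles in degrees, forces in N, time in s.
With the tool pointing down it reaches from about 300 to 850 mm from the base axis. Payload 4.2 kg.
Tool frame: the origin (TCP) lies at the very end of the fingers, on their centre line; the grasp point (between the pads) lies 19 mm behind it; z points along the fingers, y is the line along which they close (so a half turn about z gives the same grasp; the last joint's range is limited). The gripper opens to 91 mm and grips with 3 to 60 N. Pads are 32 mm wide; open, the fingers measure 118 mm over their backs; the gripper's body (76 mm by 178 mm) begins 60 mm behind the grasp point.
Start: joints at [-1.146, 18.312, 89.639, -0, 72.044, -1.146], TCP at [575.016, 0, 213.976] pointing down, gripper open.
Joint ranges: [-177.97, 177.97], [-48.28, 115.42], [12.27, 149.76], [-77.06, 257.06], [2.81, 150.46], [-146.56, 146.56]. Speed limits (degrees/s): [147.25, 147.25, 180, 180, 180, 180].

## Interface

Orientations are given as [roll, pitch, yaw] about the fixed x, y, z axes, in that order (R = Rz(yaw) Ry(pitch) Rx(roll)).
In Python, from workcell import env gives the robot as it stands.
- The arm moves only by the shell command python3 -m pendant 'ROWS' [FORCE]. ROWS is a JSON object of lists of equal length, an entry for each row: "translation": the shift along the tool's x, y, z in mm, a list of three; "roll": the turn about the tool's z in rad; "hand": the closure in counts, from 0 (fully open) to 255 (shut). In form: {"translation": [[dx, dy, dz], ...], "roll": [roll, ...], "hand": [hand, ...]}. A call has exactly 8 rows; each row shifts and turns the commanded pose from where the row before left it, along the tool's axes as they then stand; what a row does not reach is not made up. A row lasts 1/12 s, in which the tool goes at most 41.7 mm and 7.16 degrees, less where a joint would pass 70% of its speed; a pose out of reach is approached as far as the arm can. A call with a gripper value outside its range is refused whole. The fingers move at their own pace and stop on an object; FORCE is the grip in N (left out, the last holds). Time passes only in rows, so rows that do not move let the fingers close, or fill a call up. It gives the time, the measured TCP pose, the force, the opening and the grip force at its end, in the units of the state.
- env.state(): the state, without advancing time (a new reading comes with each control period).
- env.grab_frame(name): name is "scene" or "side" or "wrist"; returns a dict with "frame" (480x640x3 uint8, red, green, blue), "z_map" (480x640 float32, mm along the optical axis (not along the pixel's ray), 0 where there is no reading), "fx", "fy", "cx", "cy" (pixels), "pose" (4x4, takes a point from camera to world coordinates). Camera axes: x right, y down, z forward; pixel columns grow to the right and rows downward; lengths in mm; the calibration is good to about 2 mm. A picture is of the moment at which its call begins.
- env.job_done(): hands the job in; it is judged then, once.
Trained networks look in a picture, given as the dict that the camera call returned (one of the last four; its "shot" number tells which), for a name from the list of things; names that differ only in an ending like _2 or _b are one class to them, and where a whole thing is asked for, a point or a joint stands for the part that bears it (a point fixed in the world has none). Each returns a list of dicts, best first, with "score" (0 to 1); they miss things now and then, are a little off and sometimes report something else, mostly with a low value. They report only what shows in the picture. A call takes as long as a camera call. They do not tell look-alikes from the thing itself.
- env.recognise(picture, label): "rect" ([centre column, centre row, width, height] in pixels, round what is visible of it).
- env.regions_of(picture, label): "pixels" (480x640 bool, what is visible of it) and "rect" ([centre column, centre row, width, height] in pixels, round what is visible of it).
The state is a dict: "time_s": time; "qpos": joint angles; "qvel": joint speeds; "effort": joint torques, N m; "ee_pos": TCP position; "ee_rot": TCP orientation; "force": force on the tool from outside, world axes, zero at the start; "torque": the same for the moment, N m; "gripper_width": finger opening in mm; "gripper_force": force on a finger pad.
Only numpy, scipy, OpenCV 4.12 (cv2) and the standard library are available. Lean on these libraries where they do the work, as an engineer would, in place of code of your own. Each camera call takes 0.05 s, during which the arm holds its last target. There are 200 camera calls.

## Task

Lift the white dial plate out of its slotted holder and hang it by its hole on the hook of the steel stand, with the dial facing outward, away from the post. The hook has been clamped at an unknown height, so find it gently by feel and never load the stand with more than 15 newtons; let go only when the plate hangs behind the hook's upturned tip, and leave the other things where they are.

Things in the scene. Friction and masses are not known exactly. Their poses are not given: they have to be found in the camera images.
- dial_plate: Loose flat white plate: 50 mm wide (y), 10 thick (x), 100 tall (z), 84 to 156 g. Origin: centre of its bottom edge. Its front, with a round dial (42 mm across, 3 mm proud, centred 48 mm above the origin), faces its own -x; the back is plain and flat. Starts upright in the holder; grip its bare side edges (50 mm apart along y) above the holder.
- plate_hole (a point): Centre of the through hole near the plate's top, 82 mm above the plate's origin. The hole is rectangular, 14 mm wide (y) and 14 mm tall (z), right through the 10 mm thickness; 11 mm of plate lies above it. Axes as the plate's.
- dial_face (a point): Centre of the dial on the plate's front.
- holder: Fixed grey holder, 80 mm long (y), 44 mm deep (x), 30 mm tall, origin at the centre of its underside. Slot from above, 14 mm by 53 mm, floor at 6 mm: the plate stands 24 mm deep in it, plate axes along the holder's.
- stand: Fixed steel stand: 90 x 90 x 8 mm foot, 18 mm round post to z = 165 mm; origin under the foot, on the post's axis. Hook points along its -x (outward): 6 mm round wire, level from a sleeve (radius 14 mm, 34 below to 11 above the wire) to 60 mm out, then bent up to a rounded tip ending 70 mm out. Tip top is 8 mm above the level wire's axis. A plate hung dial outward has its axes along the stand's.
- hook_mid (a point): Point fixed to the stand, 70 mm out (its -x) and 170 mm up: the hook's outer end, at the height of the level wire's axis, if the sleeve were clamped at mid-range. The real hook is up to 15 mm higher or lower (not reported, new each time); sideways and outward it is exact. The springy wire yields about 0.3 mm per N inward, 0.15 up or down at its tip. The hole's top edge rests on the level wire.
- timer: Bystander: white bench timer 64 x 66 x 19 mm lying on the worktop, origin under its centre.
- stapler: Bystander: stapler 121 x 30 x 46 mm on the worktop, origin under its centre.
- bottle: Bystander: reagent bottle 42 mm across, 88 mm tall, origin under its centre.
- tube_rack: Bystander: empty tube rack 64 x 125 x 62 mm, origin under its centre.
- tape_roll: Bystander: roll of tape 93 mm across, 48 mm tall, origin under its centre.
Things that resemble listed ones, but are neither listed nor needed, are in the scene too. What is meant by the dial_plate is not orange, and is the larger of those in its own colour.

How it is judged:
By the outcome, as a careful person would: the job done as asked, in the order asked, and still so for the second after the job is handed in, with the robot touching nothing.
It also fails if it takes over 72 s, if anything falls off the work surface, if the arm or the gripper's body presses on something with over 40 N, if the wrist force passes 120 N, or if a joint passes its speed limit or range.

## Working session

There is one attempt and no reset: what is moved stays moved. The work goes in short steps, Python scripts to look and compute and a shell command to move; the robot and the scene stay as the last step left them, time stands still between calls to the robot, and variables do not carry over. Pictures are saved under pics/ and viewed, at most 10 in all, crops included, and the job is handed in when it is done.

```bash
mkdir -p pics; ls
cat > h.py <<'E'
import numpy as np, cv2
from workcell import env
def pts(f,mask=None):
    z=f["z_map"]; m=(z>0) if mask is None else (mask&(z>0))
    v,u=np.nonzero(m); d=z[v,u]
    P=np.c_[(u-f["cx"])/f["fx"]*d,(v-f["cy"])/f["fy"]*d,d]
    T=np.array(f["pose"]); return P@T[:3,:3].T+T[:3,3],u,v
def save(f,n): cv2.imwrite("pics/"+n,f["frame"][:,:,::-1])
E
python3 - <<'E'
from h import *
s=env.state(); print({k:np.round(v,3) for k,v in s.items()})
ims=[]
for c in ["scene","side"]:
    f=env.grab_frame(c); ims.append(f["frame"]); print(c,np.round(f["pose"],2).tolist(),f["fx"])
    for l in ["dial_plate","holder","stand","timer","stapler","bottle","tube_rack","tape_roll"]:
        for r in env.regions_of(f,l):
            P,u,v=pts(f,r["pixels"])
            print(l,round(r["score"],2),np.round(r["rect"]).tolist(),np.round(np.median(P,0)),np.round(np.percentile(P,2,axis=0)),np.round(np.percentile(P,98,axis=0)))
    save(f,c+"1.png")
E
```

```text
pics
{'time_s': np.float64(0.0), 'qpos': array([-1.1450e+00,  1.8349e+01,  8.9707e+01, -2.0000e-03,  7.2044e+01,
       -1.1450e+00]), 'qvel': array([ 0.026,  0.007,  0.072, -0.033, -0.047,  0.029]), 'effort': array([-1.0000e-03, -4.1247e+01, -2.3197e+01,  7.3000e-02,  4.6000e-02,
       -0.0000e+00]), 'ee_pos': array([5.74486e+02, 7.00000e-03, 2.13145e+02]), 'ee_rot': array([-179.9,    0. ,   90. ]), 'force': array([-1.081, -0.52 , -0.87 ]), 'torque': array([-0.008,  0.026, -0.013]), 'gripper_force': np.float64(0.0), 'gripper_width': np.float64(91.115)}
scene [[0.82, -0.34, 0.46, -82.09], [-0.57, -0.46, 0.68, -902.67], [-0.02, -0.82, -0.57, 908.05], [0.0, 0.0, 0.0, 1.0]] 624.0706634577662
dial_plate 0.98 [351.0, 328.0, 18.0, 30.0] [ 483. -158.   38.] [ 471. -170.    0.] [ 496. -140.   68.]
dial_plate 0.97 [391.0, 347.0, 9.0, 57.0] [ 497. -267.   66.] [ 490. -277.    4.] [ 517. -234.  101.]
dial_plate 0.64 [378.0, 303.0, 18.0, 40.0] [ 553. -165.   73.] [ 547. -185.   26.] [ 563. -135.  107.]
holder 0.93 [382.0, 324.0, 38.0, 36.0] [ 542. -161.   16.] [ 536. -196.    1.] [ 572. -125.  
[... 1545 characters left out ...]
6.] [485. -29.   3.] [562.  45.  21.]
timer 0.43 [350.0, 223.0, 15.0, 32.0] [ 553. -148.   70.] [ 548. -297.   -1.] [ 627. -130.  108.]
stapler 0.79 [368.0, 296.0, 54.0, 32.0] [409.  19.  33.] [371. -34.   2.] [446.  65.  48.]
bottle 0.59 [296.0, 226.0, 22.0, 34.0] [675. -91.  52.] [ 661. -113.    7.] [697. -80.  91.]
tube_rack 0.68 [186.0, 326.0, 65.0, 60.0] [681. 302.  23.] [651. 253.   1.] [732. 369.  62.]
tube_rack 0.39 [255.0, 320.0, 60.0, 90.0] [547. 262.  11.] [503. 176.   1.] [615. 301. 177.]
tape_roll 0.86 [320.0, 209.0, 33.0, 33.0] [ 695. -220.   30.] [ 653. -278.    2.] [ 741. -192.   51.]
tape_roll 0.68 [189.0, 327.0, 56.0, 60.0] [683. 298.  16.] [650. 250.  -0.] [741. 368.  61.]
```

Run:
```python
import cv2,numpy as np
a=cv2.imread("pics/scene1.png")[260:380,320:480]; b=cv2.imread("pics/scene1.png")[160:280,220:380]
c=cv2.imread("pics/side1.png")[190:310,280:440]; d=cv2.imread("pics/side1.png")[255:375,190:350]
r=lambda x:cv2.resize(x,(400,300),interpolation=cv2.INTER_CUBIC)
cv2.imwrite("pics/q1.png",np.vstack([np.hstack([r(a),r(b)]),np.hstack([r(c),r(d)])]))
```

```text
(no output)
```

View pics/q1.png

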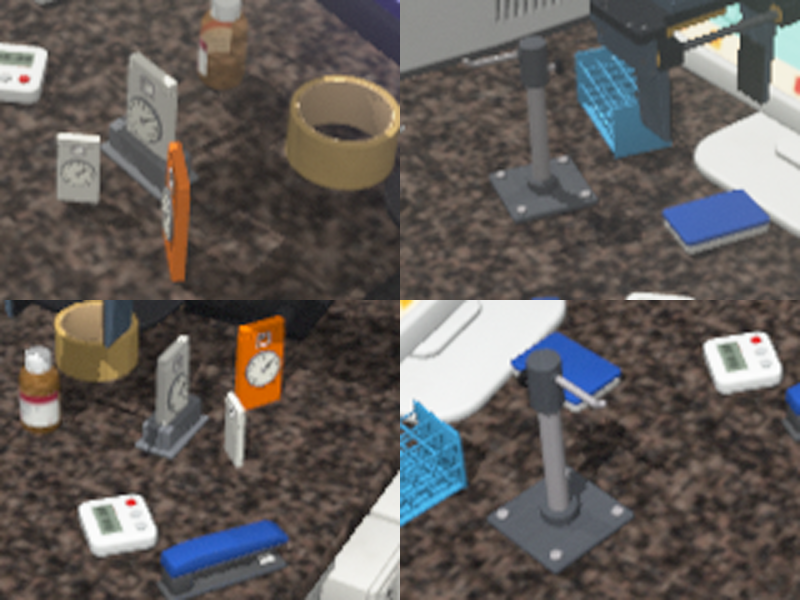

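Candidates in the scene image: the white plate in the holder (378,303), a small white plate (351,328, only 68 mm tall), and an orange plate (391,347). The plate in the holder matches: it is white and the larger of the two. Next I'll fit the poses of the plate and the stand.

Run:
```python
from h import *
A={}
for c in ["scene","side"]:
    f=env.grab_frame(c); P,u,v=pts(f); A[c]=P
    def box(lo,hi): return P[((P>lo)&(P<hi)).all(1)]
    F=box([490,195,4],[620,315,13]); r=cv2.minAreaRect(F[:,:2].astype(np.float32)); print(c,"foot",len(F),r)
    Q=box([520,220,30],[590,290,140]); print("post",len(Q),Q.mean(0).round(1), Q.min(0).round(),Q.max(0).round())
    m,_=cv2.fitEllipse(Q[:,:2].astype(np.float32)),0
    g=lambda p: np.hypot(Q[:,0]-p[0],Q[:,1]-p[1])-9
    from scipy.optimize import least_squares
    print("  axis",least_squares(g,Q[:,:2].mean(0)+[5,5 if c=="scene" else -5],loss="soft_l1").x.round(1))
    H=box([400,170,130],[640,350,215]); ax=least_squares(g,Q[:,:2].mean(0)+[5,5 if c=="scene" else -5],loss="soft_l1").x
    d=np.hypot(*(H[:,:2]-ax).T); W=H[(d>20)&(d<80)]
    print("hook",len(W)); 
    if len(W): print(np.c_[W,np.hypot(*(W[:,:2]-ax).T)].round(0)[np.argsort(np.hypot(*(W[:,:2]-ax).T))][::max(1,len(W)//25)].tolist())
    print("sleeve zmax",H[d<16][:,2].max() if (d<16).any() else None)
    L=box([520,-205,40],[585,-115,115]); print("plate",len(L),L.mean(0).round(1),cv2.minAreaRect(L[:,:2].astype(np.float32)),L[:,2].max())
    n=np.linalg.svd(L[:,:]-np.median(L,0),full_matrices=False)[2][2]; print("normal",n.round(3),np.median(L,0).round(1))
    K=box([520,-215,24],[590,-105,34]);print("holdertop",len(K),cv2.minAreaRect(K[:,:2].astype(np.float32)))
    O=box([440,150,60],[700,420,400]); d=np.hypot(*(O[:,:2]-ax).T); O=O[d>85]; print("others",len(O),O.min(0) if len(O) else 0,O.max(0) if len(O) else 0)
```

```text
scene foot 573 ((558.3153686523438, 250.58470153808594), (103.17940521240234, 108.06532287597656), 83.02790832519531)
post 275 [551.8 246.6  87.5] [539. 236.  30.] [580. 262. 140.]
  axis [554.8 252.6]
hook 75
[[575.0, 250.0, 147.0, 20.0], [574.0, 244.0, 144.0, 21.0], [533.0, 259.0, 162.0, 22.0], [574.0, 240.0, 140.0, 23.0], [578.0, 252.0, 133.0, 23.0], [577.0, 245.0, 145.0, 24.0], [576.0, 239.0, 140.0, 25.0], [529.0, 256.0, 165.0, 26.0], [528.0, 255.0, 163.0, 26.0], [580.0, 241.0, 138.0, 28.0], [525.0, 254.0, 167.0, 29.0], [522.0, 253.0, 169.0, 32.0], [520.0, 259.0, 164.0, 35.0], [518.0, 255.0, 164.0, 37.0], [517.0, 264.0, 165.0, 39.0], [513.0, 261.0, 166.0, 43.0], [509.0, 259.0, 165.0, 46.0], [507.0, 261.0, 162.0, 48.0], [504.0, 260.0, 166.0, 51.0], [502.0, 260.0, 164.0, 54.0], [500.0, 267.0, 164.0, 57.0], [494.0, 262.0, 163.0, 61.0], [491.0, 261.0, 167.0, 64.0], [490.0, 262.0, 167.0, 66.0], [487.0, 262.0, 174.0, 68.0]]
sleeve zmax 177.56177525213968
plate 570 [ 553.6 -163.8   76.8] ((554.840087890625, -159.1776123046875), (19.712446212768555, 54.80841064453125), 2.313971519470215)
[... 1101 characters left out ...]
.0, 266.0, 164.0, 52.0], [502.0, 266.0, 167.0, 53.0], [499.0, 264.0, 166.0, 55.0], [497.0, 270.0, 166.0, 59.0], [494.0, 268.0, 169.0, 61.0], [492.0, 270.0, 169.0, 64.0], [490.0, 270.0, 172.0, 66.0], [489.0, 269.0, 167.0, 67.0], [485.0, 273.0, 174.0, 71.0]]
sleeve zmax 179.5199473762848
plate 332 [ 553.6 -149.3   77.8] ((554.8934936523438, -154.86041259765625), (56.48328399658203, 18.61520004272461), 88.57071685791016) 111.43724423472531
normal [-0.996  0.064  0.064] [ 552.8 -146.1   77.2]
holdertop 157 ((557.1011962890625, -155.6212158203125), (33.70780563354492, 76.23649597167969), 2.301401376724243)
others 35 [647.69687468 253.06171721  60.1841946 ] [699.60015149 266.37354231  67.08698161]
```

```bash
python3 -m pendant '{"translation":[[-39,-5,0],[-39,-5,0],[-39,-5,0],[-39,-5,0],[0,0,0],[0,0,0],[0,0,0],[0,0,0]],"roll":[0,0,0,0,-0.12,-0.12,-0.12,-0.12],"hand":[0,0,0,0,0,0,0,0]}' 30
python3 -m pendant '{"translation":[[0,0,0],[0,0,0],[0,0,0],[0,0,0],[0,0,0],[0,0,0],[0,0,0],[0,0,0]],"roll":[-0.12,-0.12,-0.12,-0.12,-0.12,-0.12,-0.12,-0.12],"hand":[0,0,0,0,0,0,0,0]}'
python3 -m pendant '{"translation":[[0,0,0],[0,0,0],[0,0,0],[0,0,0],[0,0,0],[0,0,0],[0,0,0],[0,0,0]],"roll":[-0.11,-0.02,0,0,0,0,0,0],"hand":[0,0,0,0,0,0,0,0]}'
python3 - <<'E'
from h import *
s=env.state(); print(s["ee_pos"],s["ee_rot"],s["qpos"],s["force"])
f=env.grab_frame("wrist"); save(f,"w1.png"); print(np.round(f["pose"],2).tolist())
P,u,v=pts(f)
def box(lo,hi): return P[((P>lo)&(P<hi)).all(1)]
T=box([535,-195,98],[575,-120,112]); print("top",len(T),cv2.minAreaRect(T[:,:2].astype(np.float32)),np.median(T[:,2]))
K=box([520,-215,25],[590,-105,35]);print("holdertop",len(K),cv2.minAreaRect(K[:,:2].astype(np.float32)))
for l in ["dial_plate","holder"]:
    for r in env.recognise(f,l): print(l,r)
E
```

```text
time_s: 1.67
ee_pos: [554.9, -156.5, 213.9]
ee_rot: [180.0, -0.0, 117.8]
force: [0.1, 0.2, -0.3]
gripper_width: 91.3
gripper_force: 0.0
time_s: 2.33
ee_pos: [555.0, -156.0, 214.0]
ee_rot: [180.0, 0.0, 172.8]
force: [0.2, 0.5, -0.3]
gripper_width: 91.2
gripper_force: 0.0
time_s: 3.0
ee_pos: [555.0, -156.0, 214.0]
ee_rot: [180.0, 0.0, 179.9]
force: [0.4, -0.1, -0.6]
gripper_width: 91.1
gripper_force: 0.0
[ 555.01127127 -155.99545674  213.97662929] [1.79999249e+02 4.93696527e-03 1.79930497e+02] [-1.68431549e+01  1.84476764e+01  8.94379916e+01  2.25272285e-03
  7.21098218e+01 -1.06774344e+02] [ 0.39990842 -0.08534757 -0.56288346]
[[0.0, 0.97, 0.23, 488.39], [1.0, -0.0, -0.0, -156.46], [0.0, 0.23, -0.97, 384.34], [0.0, 0.0, 0.0, 1.0]]
top 1007 ((555.0657958984375, -159.82720947265625), (10.535592079162598, 48.89214324951172), 1.3194726705551147) 105.30826537259128
holdertop 1184 ((554.8131713867188, -159.75448608398438), (32.11043930053711, 70.94645690917969), 1.7766152620315552)
dial_plate {'rect': [323.7, 142.6, 32.8, 40.7], 'score': 0.91}
dial_plate {'rect': [200.7, 172.9, 89.0, 44.7], 'score': 0.81}
dial_plate {'rect': [320.5, 234.7, 69.7, 35.0], 'score': 0.6}
holder {'rect': [320.1, 221.0, 84.4, 43.4], 'score': 0.84}
holder {'rect': [494.1, 185.4, 91.9, 93.3], 'score': 0.31}
```

View pics/w1.png

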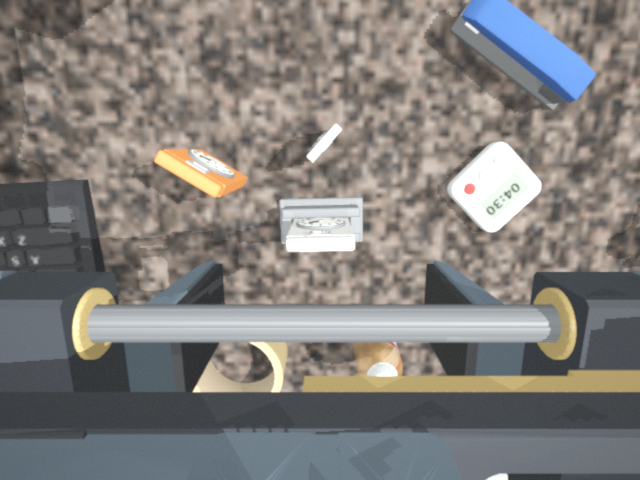

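Dial plate is at (320,235), in the holder with its dial up-image (−x). The small white plate (324,143) and the orange one (200,172) are separate. Descending.

```bash
python3 -m pendant '{"translation":[[0,-3.5,0],[0,0,36],[0,0,36],[0,0,36],[0,0,36],[0,0,24],[0,0,11],[0,0,0]],"roll":[-0.026,0,0,0,0,0,0,0],"hand":[0,0,0,0,0,0,0,0]}' 30
python3 -m pendant '{"translation":[[0,0,0],[0,0,0],[0,0,0],[0,0,0],[0,0,0],[0,0,0],[0,0,0],[0,0,0]],"roll":[0,0,0,0,0,0,0,0],"hand":[60,80,100,110,120,130,140,150]}' 30
```

```text
time_s: 3.82
ee_pos: [553.4, -159.0, 32.5]
ee_rot: [179.9, -0.3, -178.6]
force: [0.6, 0.3, 0.4]
gripper_width: 91.3
gripper_force: 0.0
time_s: 4.48
ee_pos: [555.3, -159.5, 35.5]
ee_rot: [-180.0, 0.0, -178.6]
force: [0.1, 0.1, 3.6]
gripper_width: 49.9
gripper_force: 30.0
```

```bash
python3 -m pendant '{"translation":[[0,0,0],[0,0,0],[0,0,0],[0,0,-2],[0,0,-6],[0,0,-20],[0,0,-30],[0,0,-30]],"roll":[0,0,0,0,0,0,0,0],"hand":[180,255,255,255,255,255,255,255]}' 45
python3 -m pendant '{"translation":[[0,0,-41],[0,0,-41],[0,0,-40],[0,0,-20],[0,0,0],[0,0,0],[0,0,0],[0,0,0]],"roll":[0,0,0,0,0,0,0,0],"hand":[255,255,255,255,255,255,255,255]}' 45
python3 - <<'E'
from h import *
s=env.state(); print(s["ee_pos"],s["ee_rot"],s["qpos"],s["force"],s["gripper_width"])
for c in ["scene","side"]:
    f=env.grab_frame(c); P,u,v=pts(f)
    for r in env.regions_of(f,"dial_plate"):
        Q,_,_=pts(f,r["pixels"]); print(c,round(r["score"],2),np.round(r["rect"]),np.median(Q,0).round(),np.percentile(Q,2,axis=0).round(1),np.percentile(Q,98,axis=0).round(1))
E
```

```text
time_s: 5.15
ee_pos: [554.1, -159.3, 123.0]
ee_rot: [179.9, -0.2, -178.6]
force: [1.5, 0.1, -1.5]
gripper_width: 49.8
gripper_force: 45.0
time_s: 5.82
ee_pos: [554.0, -159.2, 262.8]
ee_rot: [179.9, -0.2, -178.6]
force: [0.1, -0.7, -1.2]
gripper_width: 49.4
gripper_force: 45.0
[ 553.95414103 -159.18714066  262.75294898] [ 179.92035083   -0.23615462 -178.55675339] [-1.71761183e+01  1.71018286e+01  8.43542318e+01  8.28584801e-05
  7.87931643e+01 -1.08619217e+02] [ 0.10905967 -0.65722974 -1.17305955] 49.40801632396945
scene 0.86 [381. 217.  21.  55.] [ 551. -156.  275.] [ 539.8 -187.3  233.1] [ 559.6 -133.9  323.8]
scene 0.84 [390. 345.  10.  51.] [ 496. -268.   62.] [ 4.894e+02 -2.766e+02  2.000e-01] [ 514.  -239.7  100.6]
scene 0.61 [352. 327.  15.  26.] [ 483. -159.   38.] [ 471.3 -170.6    1.2] [ 496.2 -146.6   67.9]
side 0.66 [349. 149.  11.  35.] [ 551. -160.  263.] [ 546.4 -183.3  234.9] [ 559.8 -129.7  312.9]
side 0.48 [375. 241.  12.  31.] [ 483. -149.   38.] [ 4.706e+02 -1.830e+02  2.000e-01] [ 507.6 -139.3   69.3]
```

Run:
```python
from h import *
for c in ["scene","side"]:
    f=env.grab_frame(c); P,u,v=pts(f)
    O=P[(P[:,1]>0)&(P[:,1]<480)&(P[:,0]>250)&(P[:,0]<700)&(P[:,2]>60)]
    k,n=np.unique((O//[40,40,40]).astype(int)*40,axis=0,return_counts=True)
    print(c,[(a.tolist(),int(b)) for a,b in zip(k,n) if b>5])
```

```text
scene [([480, 240, 160], 37), ([520, 200, 120], 33), ([520, 200, 160], 17), ([520, 240, 40], 46), ([520, 240, 80], 86), ([520, 240, 120], 92), ([520, 240, 160], 93), ([560, 200, 120], 6), ([560, 240, 80], 8), ([560, 240, 120], 38), ([560, 240, 160], 16), ([640, 240, 40], 10)]
side [([240, 40, 640], 20), ([240, 40, 680], 16), ([480, 240, 160], 46), ([520, 240, 40], 64), ([520, 240, 80], 133), ([520, 240, 120], 163), ([520, 240, 160], 183), ([560, 240, 120], 34), ([560, 240, 160], 23), ([640, 240, 40], 23), ([680, 240, 40], 11)]
```

```bash
python3 -m pendant '{"translation":[[10,25,0],[10.5,35,0],[10.5,35,0],[10.5,35,0],[10.5,35,0],[10.5,35,0],[10.5,35,0],[0,0,0]],"roll":[0,0,0,0,0,0,0,0],"hand":[255,255,255,255,255,255,255,255]}' 45
```

```text
time_s: 6.78
ee_pos: [473.9, 78.6, 265.2]
ee_rot: [179.8, -0.1, -178.2]
force: [-0.3, 0.0, -1.4]
gripper_width: 49.5
gripper_force: 45.0
```

```bash
python3 -m pendant '{"translation":[[10.3,34,0],[10.3,34,0],[10.3,34,0],[10.3,34,0],[10.3,34,0],[10.3,34,0],[0,0,0],[0,0,0]],"roll":[0,0,0,0,0,0,0.11,0.107],"hand":[255,255,255,255,255,255,255,255]}' 45
python3 -m pendant '{"translation":[[0,0,0],[0,0,0],[0,0,0],[0,0,0],[0,0,0],[0,0,0],[0,0,0],[0,0,0]],"roll":[0,0,0,0,0,0,0,0],"hand":[255,255,255,255,255,255,255,255]}' 45
cat > m.py <<'E'
from h import *
from scipy.optimize import least_squares
def stand(P):
    "post axis, hook yaw, wire height from a cloud"
    def box(lo,hi): return P[((P>lo)&(P<hi)).all(1)]
    Q=box([530,230,30],[580,285,125])
    cen=None
    if len(Q)>30:
        cen=least_squares(lambda p:np.hypot(Q[:,0]-p[0],Q[:,1]-p[1])-9,[554.5,253.5],loss="soft_l1").x
    F=box([490,190,4],[620,320,12])
    a=np.array([554.5,253.5]) if cen is None else cen
    H=box([470,220,145],[540,300,190]); d=np.hypot(*(H[:,:2]-a).T); W=H[(d>20)&(d<78)]; d=np.hypot(*(W[:,:2]-a).T)
    if len(W)>10:
        L=W[d<60]; l=cv2.fitLine(L[:,:2].astype(np.float32),cv2.DIST_HUBER,0,.01,.01).ravel()
        e=W[d>62]; 
        yl=np.degrees(np.arctan2(l[1],l[0])); yp=np.degrees(np.arctan(((W[:,1]-a[1])/(W[:,0]-a[0])).mean()))
        t=(l[2]-a[0])*-l[1]+(l[3]-a[1])*l[0]
        print("wire n",len(W),"line yaw",yl.round(1),"pt",l[2:].round(1),"axis-through yaw",yp.round(1),"axis off line",t.round(1),"z med",np.median(L[:,2]).round(1),"z98",np.percentile(L[:,2],[5,95]).round(1),"outer",e.mean(0).round(1) if len(e) else 0,"dmax",d.max().round(1))
    S=H=box([530,225,150],[585,285,200]); print("post",cen,len(Q),"sleeve top",np.percentile(S[:,2],98).round(1) if len(S) else None)
E
python3 - <<'E'
from m import *
s=env.state(); print(s["ee_pos"],s["ee_rot"],s["qpos"],s["force"])
for c in ["scene","side","wrist"]:
    f=env.grab_frame(c); print(c); stand(pts(f)[0])
save(f,"w2.png")
E
```

```text
time_s: 7.45
ee_pos: [408.6, 277.6, 264.7]
ee_rot: [-180.0, -0.0, 168.9]
force: [-0.5, -0.2, -0.6]
gripper_width: 49.9
gripper_force: 45.0
time_s: 8.12
ee_pos: [409.3, 275.8, 265.0]
ee_rot: [180.0, 0.0, 169.0]
force: [-0.1, 0.1, -0.6]
gripper_width: 49.6
gripper_force: 45.0
[409.26679845 275.82531336 264.95703618] [1.79998659e+02 5.34867482e-03 1.69007991e+02] [ 3.26446664e+01  9.17975108e+00  9.46145868e+01 -2.80167284e-03
  7.62008660e+01 -4.63626562e+01] [-0.05996626  0.11784354 -0.60838504]
scene
wire n 54 line yaw -12.4 pt [516.  259.3] axis-through yaw -9.2 axis off line -1.9 z med 165.5 z98 [162.7 168.1] outer [489.6 264.8 168.9] dmax 70.5
post [555.17989458 252.62432538] 228 sleeve top 177.2
side
wire n 68 line yaw -12.3 pt [515.4 264.3] axis-through yaw -14.9 axis off line 1.7 z med 167.9 z98 [164.4 171.1] outer [488.7 269.8 171. ] dmax 71.1
post [554.0873869  254.11902418] 306 sleeve top 178.3
wrist
post None 0 sleeve top None
```

View pics/w2.png

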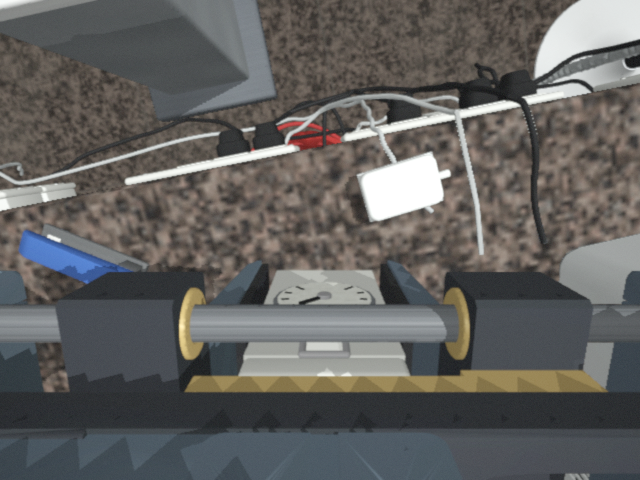

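The wrist view shows the plate held straight with its dial facing outward at (323,297). The hook is hidden behind it. Both fixed cameras give the stand axis at about (554.6, 253.4), hook yaw about −12.3°, and wire axis z about 166. I'll move the plate's bottom edge over the wire and feel downward.

```bash
python3 -m pendant '{"translation":[[-24.2,1.7,0],[-24.2,1.7,0],[-24.2,1.7,0],[-24.2,1.7,0],[0,0,20],[0,0,20],[0,0,12],[0,0,6]],"roll":[0,0,0,0.023,0,0,0,0],"hand":[255,255,255,255,255,255,255,255]}' 45
python3 -m pendant '{"translation":[[0,0,0],[0,0,0],[0,0,0],[0,0,0],[0,0,0],[0,0,0],[0,0,0],[0,0,0]],"roll":[0,0,0,0,0,0,0,0],"hand":[255,255,255,255,255,255,255,255]}' 45
python3 - <<'E'
from m import *
s=env.state(); print(s["ee_pos"],s["ee_rot"],s["force"])
ims=[]
for c in ["scene","side"]:
    f=env.grab_frame(c); T=np.linalg.inv(f["pose"]); p=T@np.r_[510,262,175,1]; u=int(p[0]/p[2]*f["fx"]+f["cx"]); v=int(p[1]/p[2]*f["fy"]+f["cy"])
    print(c,u,v); ims.append(cv2.resize(f["frame"][v-50:v+50,u-65:u+65],(520,400),interpolation=cv2.INTER_CUBIC))
cv2.imwrite("pics/q2.png",cv2.resize(np.hstack(ims),(800,308))[:,:,::-1])
E
```

```text
time_s: 8.93
ee_pos: [504.7, 263.6, 204.7]
ee_rot: [-179.9, -0.2, 167.7]
force: [-0.5, 0.1, -1.1]
gripper_width: 50.0
gripper_force: 45.0
time_s: 9.6
ee_pos: [505.5, 264.2, 207.2]
ee_rot: [180.0, 0.0, 167.7]
force: [0.0, 0.0, -0.9]
gripper_width: 50.0
gripper_force: 45.0
[505.54640407 264.20001466 207.18402919] [1.79987378e+02 2.06999702e-02 1.67691920e+02] [ 3.33089242e-02  7.88167382e-04 -8.57078860e-01]
scene 254 180
side 262 288
```

View pics/q2.png

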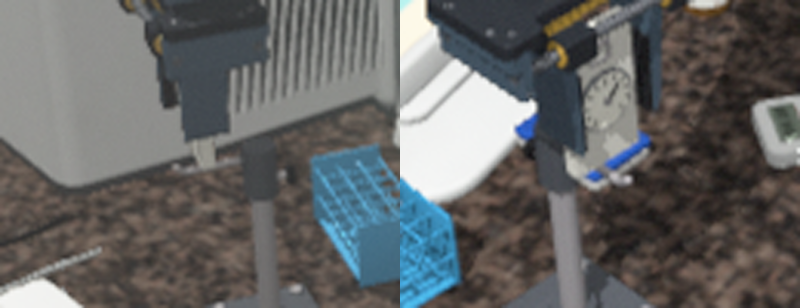

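The plate's bottom edge (scene crop 205,163; side crop 590,180) is just above the hook wire. Feeling downward.

```bash
python3 -m pendant '{"translation":[[0,0,0.5],[0,0,0.5],[0,0,0.5],[0,0,0.5],[0,0,0.5],[0,0,0.5],[0,0,0.5],[0,0,0.3]],"roll":[0,0,0,0,0,0,0,0],"hand":[255,255,255,255,255,255,255,255]}'
python3 -m pendant '{"translation":[[0,0,0.2],[0,0,0.2],[0,0,0.2],[0,0,0.2],[0,0,0],[0,0,0],[0,0,0],[0,0,0]],"roll":[0,0,0,0,0,0,0,0],"hand":[255,255,255,255,255,255,255,255]}'
```

```text
time_s: 10.37
ee_pos: [505.5, 264.2, 203.1]
ee_rot: [-180.0, 0.0, 167.7]
force: [-0.1, -0.3, -0.6]
gripper_width: 49.5
gripper_force: 45.0
time_s: 11.03
ee_pos: [505.5, 264.2, 202.4]
ee_rot: [180.0, 0.0, 167.7]
force: [0.5, 0.2, -0.6]
gripper_width: 50.2
gripper_force: 45.0
```

```bash
python3 -m pendant '{"translation":[[0,0,0.2],[0,0,0.2],[0,0,0.2],[0,0,0.2],[0,0,0],[0,0,0],[0,0,0],[0,0,0]],"roll":[0,0,0,0,0,0,0,0],"hand":[255,255,255,255,255,255,255,255]}'
```

```text
time_s: 11.7
ee_pos: [505.5, 264.2, 201.6]
ee_rot: [180.0, 0.0, 167.7]
force: [1.0, 0.0, -0.8]
gripper_width: 49.6
gripper_force: 45.0
```

```bash
python3 -m pendant '{"translation":[[0,0,0.2],[0,0,0.2],[0,0,0.2],[0,0,0.2],[0,0,0],[0,0,0],[0,0,0],[0,0,0]],"roll":[0,0,0,0,0,0,0,0],"hand":[255,255,255,255,255,255,255,255]}'
```

```text
time_s: 12.37
ee_pos: [505.5, 264.2, 200.8]
ee_rot: [180.0, 0.0, 167.7]
force: [0.2, 0.1, -1.0]
gripper_width: 49.7
gripper_force: 45.0
```

```bash
python3 -m pendant '{"translation":[[0,0,0.2],[0,0,0.2],[0,0,0.2],[0,0,0.2],[0,0,0],[0,0,0],[0,0,0],[0,0,0]],"roll":[0,0,0,0,0,0,0,0],"hand":[255,255,255,255,255,255,255,255]}'
```

```text
time_s: 13.03
ee_pos: [505.5, 264.2, 200.0]
ee_rot: [180.0, 0.0, 167.7]
force: [-0.4, -0.2, -1.1]
gripper_width: 49.9
gripper_force: 45.0
```

```bash
python3 -m pendant '{"translation":[[0,0,0.2],[0,0,0.2],[0,0,0.2],[0,0,0.2],[0,0,0],[0,0,0],[0,0,0],[0,0,0]],"roll":[0,0,0,0,0,0,0,0],"hand":[255,255,255,255,255,255,255,255]}'
```

```text
time_s: 13.7
ee_pos: [505.5, 264.2, 199.2]
ee_rot: [180.0, 0.0, 167.7]
force: [1.1, -0.4, -0.7]
gripper_width: 49.6
gripper_force: 45.0
```

Run:
```python
from h import *
s=env.state(); print(s["ee_pos"],s["force"])
```

```text
[505.54125588 264.18381316 199.17898766] [ 1.09281959 -0.37840657 -0.7202027 ]
```

```bash
python3 -m pendant '{"translation":[[0,0,0.2],[0,0,0.2],[0,0,0.2],[0,0,0.2],[0,0,0],[0,0,0],[0,0,0],[0,0,0]],"roll":[0,0,0,0,0,0,0,0],"hand":[255,255,255,255,255,255,255,255]}'
```

```text
time_s: 14.37
ee_pos: [505.5, 264.2, 198.4]
ee_rot: [180.0, 0.0, 167.7]
force: [-0.1, 0.7, -1.5]
gripper_width: 49.9
gripper_force: 45.0
```

```bash
python3 -m pendant '{"translation":[[0,0,0.2],[0,0,0.2],[0,0,0.2],[0,0,0],[0,0,0],[0,0,0],[0,0,0],[0,0,0]],"roll":[0,0,0,0,0,0,0,0],"hand":[255,255,255,255,255,255,255,255]}'
```

```text
time_s: 15.03
ee_pos: [505.5, 264.2, 197.8]
ee_rot: [180.0, 0.0, 167.7]
force: [-0.3, -0.4, -0.8]
gripper_width: 49.6
gripper_force: 45.0
```

```bash
python3 -m pendant '{"translation":[[0,0,0.2],[0,0,0.2],[0,0,0.2],[0,0,0],[0,0,0],[0,0,0],[0,0,0],[0,0,0]],"roll":[0,0,0,0,0,0,0,0],"hand":[255,255,255,255,255,255,255,255]}'
```

```text
time_s: 15.7
ee_pos: [505.5, 264.2, 197.2]
ee_rot: [180.0, 0.0, 167.7]
force: [-0.0, 0.6, -0.6]
gripper_width: 49.6
gripper_force: 45.0
```

Run:
```python
from m import *
s=env.state(); print(s["ee_pos"],s["force"])
ims=[]
for c in ["scene","side"]:
    f=env.grab_frame(c); stand(pts(f)[0]); T=np.linalg.inv(f["pose"]); p=T@np.r_[505,264,168,1]; u=int(p[0]/p[2]*f["fx"]+f["cx"]); v=int(p[1]/p[2]*f["fy"]+f["cy"])
    ims.append(cv2.resize(f["frame"][v-24:v+24,u-32:u+32],(400,300),interpolation=cv2.INTER_CUBIC))
cv2.imwrite("pics/q3.png",np.hstack(ims)[:,:,::-1])
```

```text
[505.51268641 264.20567316 197.17645069] [-0.01606359  0.59335282 -0.64596182]
wire n 92 line yaw 83.9 pt [503.8 248.8] axis-through yaw 0.9 axis off line 50.5 z med 173.1 z98 [163.  186.6] outer [490.  265.6 168.3] dmax 70.0
post [555.05798532 252.9451945 ] 228 sleeve top 177.1
wire n 224 line yaw 76.0 pt [503.5 267.3] axis-through yaw -17.8 axis off line 52.4 z med 177.7 z98 [168.4 187.9] outer [488.6 269.6 170.9] dmax 71.4
post [554.1223948  254.00573094] 310 sleeve top 176.1
```

View pics/q3.png

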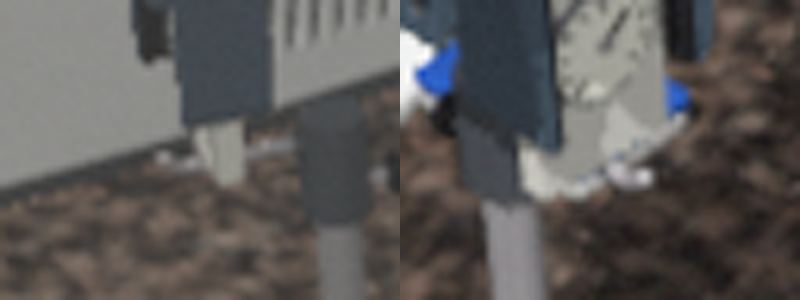

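The plate's lower corner (scene crop 235,185) is close to the wire (165–300,150), with no contact force yet. Continuing.

```bash
python3 -m pendant '{"translation":[[0,0,0.2],[0,0,0.2],[0,0,0.2],[0,0,0],[0,0,0],[0,0,0],[0,0,0],[0,0,0]],"roll":[0,0,0,0,0,0,0,0],"hand":[255,255,255,255,255,255,255,255]}'
```

```text
time_s: 16.47
ee_pos: [505.6, 264.2, 196.7]
ee_rot: [180.0, 0.0, 167.7]
force: [-0.1, -0.4, 1.4]
gripper_width: 49.6
gripper_force: 45.0
```

```bash
python3 -m pendant '{"translation":[[0,0,0.2],[0,0,0.2],[0,0,0.2],[0,0,0],[0,0,0],[0,0,0],[0,0,0],[0,0,0]],"roll":[0,0,0,0,0,0,0,0],"hand":[255,255,255,255,255,255,255,255]}'
```

```text
time_s: 17.13
ee_pos: [505.6, 264.2, 196.2]
ee_rot: [180.0, 0.0, 167.7]
force: [-0.5, -0.5, 4.5]
gripper_width: 49.7
gripper_force: 45.0
```

Contact at TCP z ≈ 197.0, with a stiffness of about 6 N/mm. The hole's insertion height is therefore TCP z ≈ 114.5. Backing off: up, outward, then down in front of the tip.

```bash
python3 -m pendant '{"translation":[[0,0,-5],[0,0,-10],[15,0,0],[15,0,0],[15,0,0],[0,0,0],[0,0,0],[0,0,0]],"roll":[0,0,0,0,0,0,0,0],"hand":[255,255,255,255,255,255,255,255]}'
python3 -m pendant '{"translation":[[0,0,20],[0,0,25],[0,0,25],[0,0,15],[0,0,8],[0,0,0],[0,0,0],[0,0,0]],"roll":[0,0,0,0,0,0,0,0],"hand":[255,255,255,255,255,255,255,255]}'
```

```text
time_s: 17.8
ee_pos: [461.9, 273.9, 211.2]
ee_rot: [180.0, 0.1, 167.7]
force: [-0.2, -0.6, -0.0]
gripper_width: 49.8
gripper_force: 45.0
time_s: 18.47
ee_pos: [462.7, 274.2, 119.1]
ee_rot: [179.9, 0.1, 167.7]
force: [1.0, -0.2, -0.9]
gripper_width: 49.7
gripper_force: 45.0
```

```bash
python3 -m pendant '{"translation":[[0,0,0],[0,0,0],[0,0,2],[0,0,2],[0,0,0.3],[0,0,0],[0,0,0],[0,0,0]],"roll":[0,0,0,0,0,0,0,0],"hand":[255,255,255,255,255,255,255,255]}'
python3 - <<'E'
from m import *
s=env.state(); print(s["ee_pos"],s["ee_rot"],s["force"])
ims=[]
for c in ["scene","side"]:
    f=env.grab_frame(c); stand(pts(f)[0]); T=np.linalg.inv(f["pose"]); p=T@np.r_[475,268,168,1]; u=int(p[0]/p[2]*f["fx"]+f["cx"]); v=int(p[1]/p[2]*f["fy"]+f["cy"])
    ims.append(cv2.resize(f["frame"][v-36:v+36,u-48:u+48],(400,300),interpolation=cv2.INTER_CUBIC))
cv2.imwrite("pics/q4.png",np.hstack(ims)[:,:,::-1])
E
```

```text
time_s: 19.13
ee_pos: [461.6, 273.8, 113.7]
ee_rot: [180.0, 0.0, 167.7]
force: [0.9, 0.4, -1.1]
gripper_width: 49.7
gripper_force: 45.0
[461.57049514 273.79635137 113.67539712] [1.79998599e+02 5.25591862e-03 1.67693602e+02] [ 0.87086559  0.37977998 -1.13576628]
wire n 12 line yaw -33.5 pt [528.1 256.2] axis-through yaw -7.3 axis off line -12.0 z med 165.7 z98 [161.7 167.4] outer 0 dmax 32.5
post [554.77854726 252.89238818] 227 sleeve top 177.7
post [554.01350606 253.75325841] 135 sleeve top 179.0
```

View pics/q4.png

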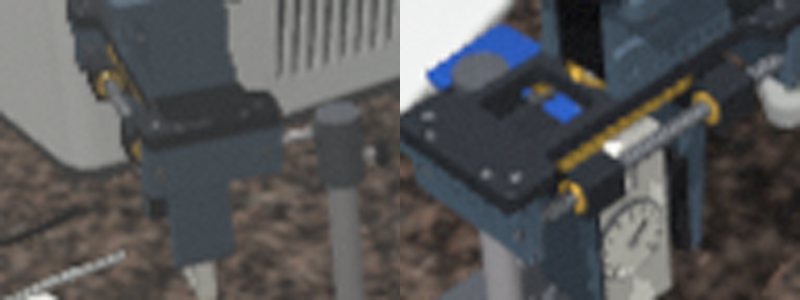

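The gripper hides the hook in both views, so I'll insert by feel: fast to just short of the tip, then in small steps. I'll also check the underside of the gripper body.

```bash
python3 -m pendant '{"translation":[[0,0,-0.8],[-5,0,0],[-5,0,0],[-4,0,0],[-2,0,0],[0,0,0],[0,0,0],[0,0,0]],"roll":[0,0,0,0,0,0,0,0],"hand":[255,255,255,255,255,255,255,255]}'
python3 - <<'E'
from m import *
s=env.state(); print(s["ee_pos"],s["ee_rot"],s["force"])
p0=s["ee_pos"]; a=np.radians(s["ee_rot"][2])
for c in ["scene","side"]:
    P=pts(env.grab_frame(c))[0]; d=P-p0; y=d[:,0]*np.sin(a)-d[:,1]*np.cos(a); x=d[:,0]*np.cos(a)+d[:,1]*np.sin(a)
    m=(abs(y)>42)&(abs(y)<95)&(abs(x)<45)&(d[:,2]>20)&(d[:,2]<150); print(c,m.sum(),np.percentile(d[m,2],[0,2,5,20]).round(1))
    print(" x range",np.percentile(x[m],[1,99]).round(1))
E
```

```text
time_s: 19.9
ee_pos: [477.0, 270.3, 114.3]
ee_rot: [-180.0, -0.0, 167.7]
force: [0.6, -0.2, -0.5]
gripper_width: 49.8
gripper_force: 45.0
[477.02840739 270.28912173 114.34962175] [-1.79988997e+02 -1.72393822e-02  1.67686045e+02] [ 0.59425533 -0.24670317 -0.48293682]
scene 1198 [54.  79.3 81.7 93.8]
 x range [-38.4  35.9]
side 1760 [75.7 82.  84.9 96.3]
 x range [-35.7  38.6]
```

```bash
python3 -m pendant '{"translation":[[-0.6,0,0],[-0.6,0,0],[-0.6,0,0],[-0.6,0,0],[0,0,0],[0,0,0],[0,0,0],[0,0,0]],"roll":[0,0,0,0,0,0,0,0],"hand":[255,255,255,255,255,255,255,255]}'
```

```text
time_s: 20.67
ee_pos: [479.5, 269.8, 114.4]
ee_rot: [-180.0, 0.0, 167.7]
force: [-0.5, -0.6, -0.3]
gripper_width: 50.0
gripper_force: 45.0
```

```bash
python3 -m pendant '{"translation":[[-0.6,0,0],[-0.6,0,0],[-0.6,0,0],[0,0,0],[0,0,0],[0,0,0],[0,0,0],[0,0,0]],"roll":[0,0,0,0,0,0,0,0],"hand":[255,255,255,255,255,255,255,255]}'
```

```text
time_s: 21.33
ee_pos: [481.3, 269.5, 114.5]
ee_rot: [180.0, 0.0, 167.7]
force: [0.2, 0.4, -1.3]
gripper_width: 50.0
gripper_force: 45.0
```

```bash
python3 -m pendant '{"translation":[[-0.6,0,0],[-0.6,0,0],[-0.6,0,0],[0,0,0],[0,0,0],[0,0,0],[0,0,0],[0,0,0]],"roll":[0,0,0,0,0,0,0,0],"hand":[255,255,255,255,255,255,255,255]}'
```

```text
time_s: 22.0
ee_pos: [483.0, 269.1, 114.5]
ee_rot: [180.0, 0.0, 167.7]
force: [-0.2, 0.6, -0.9]
gripper_width: 50.0
gripper_force: 45.0
```

```bash
python3 -m pendant '{"translation":[[-0.6,0,0],[-0.6,0,0],[-0.6,0,0],[0,0,0],[0,0,0],[0,0,0],[0,0,0],[0,0,0]],"roll":[0,0,0,0,0,0,0,0],"hand":[255,255,255,255,255,255,255,255]}'
```

```text
time_s: 22.67
ee_pos: [484.8, 268.7, 114.5]
ee_rot: [180.0, 0.0, 167.7]
force: [0.6, 0.1, -0.3]
gripper_width: 49.6
gripper_force: 45.0
```

```bash
python3 -m pendant '{"translation":[[-0.6,0,0],[-0.6,0,0],[-0.6,0,0],[0,0,0],[0,0,0],[0,0,0],[0,0,0],[0,0,0]],"roll":[0,0,0,0,0,0,0,0],"hand":[255,255,255,255,255,255,255,255]}'
```

```text
time_s: 23.33
ee_pos: [486.5, 268.3, 114.4]
ee_rot: [-180.0, 0.0, 167.7]
force: [-0.6, -0.4, -0.9]
gripper_width: 49.9
gripper_force: 45.0
```

```bash
python3 -m pendant '{"translation":[[-0.6,0,0],[-0.6,0,0],[-0.6,0,0],[0,0,0],[0,0,0],[0,0,0],[0,0,0],[0,0,0]],"roll":[0,0,0,0,0,0,0,0],"hand":[255,255,255,255,255,255,255,255]}'
```

```text
time_s: 24.0
ee_pos: [488.3, 267.9, 114.5]
ee_rot: [180.0, 0.0, 167.7]
force: [0.4, -0.2, -0.7]
gripper_width: 49.6
gripper_force: 45.0
```

```bash
python3 -m pendant '{"translation":[[-0.6,0,0],[-0.6,0,0],[-0.6,0,0],[-0.6,0,0],[-0.6,0,0],[0,0,0],[0,0,0],[0,0,0]],"roll":[0,0,0,0,0,0,0,0],"hand":[255,255,255,255,255,255,255,255]}'
```

```text
time_s: 24.67
ee_pos: [491.2, 267.3, 114.5]
ee_rot: [-180.0, 0.0, 167.7]
force: [-0.4, -0.6, -0.4]
gripper_width: 50.0
gripper_force: 45.0
```

```bash
python3 -m pendant '{"translation":[[-0.6,0,0],[-0.6,0,0],[-0.6,0,0],[-0.6,0,0],[-0.6,0,0],[0,0,0],[0,0,0],[0,0,0]],"roll":[0,0,0,0,0,0,0,0],"hand":[255,255,255,255,255,255,255,255]}'
```

```text
time_s: 25.33
ee_pos: [494.2, 266.7, 114.4]
ee_rot: [180.0, 0.0, 167.7]
force: [-0.1, -0.1, -1.2]
gripper_width: 49.6
gripper_force: 45.0
```

```bash
python3 -m pendant '{"translation":[[-0.8,0,0],[-0.8,0,0],[-0.8,0,0],[-0.8,0,0],[-0.8,0,0],[0,0,0],[0,0,0],[0,0,0]],"roll":[0,0,0,0,0,0,0,0],"hand":[255,255,255,255,255,255,255,255]}'
```

```text
time_s: 26.0
ee_pos: [498.1, 265.8, 114.4]
ee_rot: [-180.0, -0.0, 167.7]
force: [-0.0, 0.6, -1.4]
gripper_width: 49.3
gripper_force: 45.0
```

```bash
python3 -m pendant '{"translation":[[-0.8,0,0],[-0.8,0,0],[-0.8,0,0],[-0.8,0,0],[-0.8,0,0],[0,0,0],[0,0,0],[0,0,0]],"roll":[0,0,0,0,0,0,0,0],"hand":[255,255,255,255,255,255,255,255]}'
```

```text
time_s: 26.67
ee_pos: [502.0, 264.9, 114.5]
ee_rot: [-180.0, 0.0, 167.7]
force: [-0.3, 0.2, -1.0]
gripper_width: 49.8
gripper_force: 45.0
```

```bash
python3 -m pendant '{"translation":[[-0.8,0,0],[-0.8,0,0],[-0.8,0,0],[-0.8,0,0],[-0.8,0,0],[0,0,0],[0,0,0],[0,0,0]],"roll":[0,0,0,0,0,0,0,0],"hand":[255,255,255,255,255,255,255,255]}'
```

```text
time_s: 27.33
ee_pos: [505.9, 264.1, 114.5]
ee_rot: [-180.0, 0.0, 167.7]
force: [-0.2, -0.1, 0.2]
gripper_width: 49.9
gripper_force: 45.0
```

The plate is through, with its centre about 50 mm out. Lowering it onto the wire.

```bash
python3 -m pendant '{"translation":[[0,0,1],[0,0,1],[0,0,1],[0,0,1],[0,0,0.8],[0,0,0],[0,0,0],[0,0,0]],"roll":[0,0,0,0,0,0,0,0],"hand":[255,255,255,255,255,255,255,255]}'
```

```text
time_s: 28.0
ee_pos: [506.0, 264.1, 109.7]
ee_rot: [180.0, 0.0, 167.7]
force: [0.2, -0.1, -1.2]
gripper_width: 49.7
gripper_force: 45.0
```

```bash
python3 -m pendant '{"translation":[[0,0,0.3],[0,0,0.3],[0,0,0.3],[0,0,0.2],[0,0,0],[0,0,0],[0,0,0],[0,0,0]],"roll":[0,0,0,0,0,0,0,0],"hand":[255,255,255,255,255,255,255,255]}'
```

```text
time_s: 28.67
ee_pos: [505.9, 264.1, 108.6]
ee_rot: [180.0, 0.0, 167.7]
force: [0.5, -0.2, -0.5]
gripper_width: 49.6
gripper_force: 45.0
```

```bash
python3 -m pendant '{"translation":[[0,0,0.2],[0,0,0.2],[0,0,0.2],[0,0,0],[0,0,0],[0,0,0],[0,0,0],[0,0,0]],"roll":[0,0,0,0,0,0,0,0],"hand":[255,255,255,255,255,255,255,255]}'
```

```text
time_s: 29.33
ee_pos: [505.9, 264.1, 108.0]
ee_rot: [180.0, 0.0, 167.7]
force: [-0.8, 0.4, -0.2]
gripper_width: 49.7
gripper_force: 45.0
```

```bash
python3 -m pendant '{"translation":[[0,0,0.2],[0,0,0.2],[0,0,0],[0,0,0],[0,0,0],[0,0,0],[0,0,0],[0,0,0]],"roll":[0,0,0,0,0,0,0,0],"hand":[255,255,255,255,255,255,255,255]}'
```

```text
time_s: 30.0
ee_pos: [506.0, 264.2, 107.7]
ee_rot: [180.0, 0.0, 167.7]
force: [-0.3, -0.6, 1.5]
gripper_width: 50.0
gripper_force: 45.0
```

Run:
```python
from m import *
s=env.state(); print(s["ee_pos"],s["force"],s["torque"])
ims=[]
for c in ["scene","side"]:
    f=env.grab_frame(c); T=np.linalg.inv(f["pose"]); p=T@np.r_[505,264,150,1]; u=int(p[0]/p[2]*f["fx"]+f["cx"]); v=int(p[1]/p[2]*f["fy"]+f["cy"])
    ims.append(cv2.resize(f["frame"][v-36:v+36,u-48:u+48],(400,300),interpolation=cv2.INTER_CUBIC))
cv2.imwrite("pics/q5.png",np.hstack(ims)[:,:,::-1])
```

```text
[505.99700216 264.15906759 107.68570635] [-0.33364267 -0.64710094  1.54508904] [ 0.04172543 -0.0015293  -0.00156842]
```

View pics/q5.png

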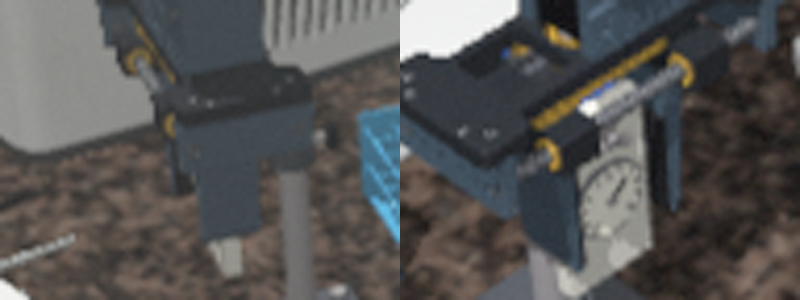

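The upward force is about 2.4 N, so the plate rests on the wire. The hook tip shows in the hole above the dial (side crop 605,140). Releasing slowly.

```bash
python3 -m pendant '{"translation":[[0,0,0],[0,0,0],[0,0,0],[0,0,0],[0,0,0],[0,0,0],[0,0,0],[0,0,0]],"roll":[0,0,0,0,0,0,0,0],"hand":[255,255,255,115,112,109,106,103]}' 5
python3 -m pendant '{"translation":[[0,0,0],[0,0,0],[0,0,0],[0,0,0],[0,0,0],[0,0,0],[0,0,0],[0,0,0]],"roll":[0,0,0,0,0,0,0,0],"hand":[98,90,80,65,45,25,10,0]}'
python3 -m pendant '{"translation":[[0,0,0],[0,0,0],[0,0,0],[0,0,0],[0,0,0],[0,0,0],[0,0,0],[0,0,0]],"roll":[0,0,0,0,0,0,0,0],"hand":[0,0,0,0,0,0,0,0]}'
```

```text
time_s: 30.77
ee_pos: [505.8, 264.0, 107.4]
ee_rot: [-180.0, -0.0, 167.7]
force: [1.0, -0.0, 0.1]
gripper_width: 54.4
gripper_force: 0.0
time_s: 31.43
ee_pos: [505.9, 264.1, 107.6]
ee_rot: [180.0, 0.0, 167.7]
force: [-0.2, -0.1, -0.7]
gripper_width: 90.0
gripper_force: 0.0
time_s: 32.1
ee_pos: [505.9, 264.1, 107.5]
ee_rot: [-180.0, 0.0, 167.7]
force: [-0.4, -0.5, 0.5]
gripper_width: 91.4
gripper_force: 0.0
```

Retreating straight up.

```bash
python3 -m pendant '{"translation":[[0,0,-5],[0,0,-10],[0,0,-15],[0,0,-20],[0,0,-30],[0,0,-30],[0,0,-30],[0,0,-20]],"roll":[0,0,0,0,0,0,0,0],"hand":[0,0,0,0,0,0,0,0]}'
python3 -m pendant '{"translation":[[20,0,-10],[30,0,0],[30,0,0],[20,0,0],[0,0,0],[0,0,0],[0,0,0],[0,0,0]],"roll":[0,0,0,0,0,0,0,0],"hand":[0,0,0,0,0,0,0,0]}'
python3 - <<'E'
from m import *
s=env.state(); print(s["ee_pos"],s["force"])
ims=[]
for c in ["scene","side"]:
    f=env.grab_frame(c); T=np.linalg.inv(f["pose"]); p=T@np.r_[505,264,150,1]; u=int(p[0]/p[2]*f["fx"]+f["cx"]); v=int(p[1]/p[2]*f["fy"]+f["cy"])
    ims.append(cv2.resize(f["frame"][v-36:v+36,u-48:u+48],(400,300),interpolation=cv2.INTER_CUBIC))
    for r in env.regions_of(f,"dial_plate"):
        Q=pts(f,r["pixels"])[0]; print(c,round(r["score"],2),np.median(Q,0).round(),np.percentile(Q,2,axis=0).round(),np.percentile(Q,98,axis=0).round())
cv2.imwrite("pics/q6.png",np.hstack(ims)[:,:,::-1])
E
```

```text
time_s: 32.77
ee_pos: [506.7, 264.5, 272.0]
ee_rot: [179.8, 0.2, 167.7]
force: [0.1, 0.6, -0.2]
gripper_width: 91.1
gripper_force: 0.0
time_s: 33.43
ee_pos: [409.2, 285.3, 277.8]
ee_rot: [180.0, 0.1, 167.7]
force: [-0.2, 0.9, 0.3]
gripper_width: 90.8
gripper_force: 0.0
[409.24983086 285.31317177 277.80839637] [-0.16899987  0.92660938  0.29452448]
scene 0.86 [ 483. -158.   40.] [ 471. -170.    3.] [ 496. -147.   69.]
scene 0.86 [ 497. -267.   65.] [ 490. -277.    5.] [ 518. -233.  101.]
scene 0.76 [503. 246. 135.] [498. 235.  81.] [512. 284. 178.]
scene 0.41 [689. 304.  31.] [652. 245.  -2.] [746. 382.  61.]
side 0.63 [504. 270. 136.] [496. 241.  81.] [517. 290. 181.]
side 0.6 [ 505. -248.   54.] [ 490. -371.   -1.] [ 548. -227.  101.]
side 0.45 [ 480. -147.   37.] [ 471. -163.    5.] [ 497. -140.   69.]
side 0.32 [ 549. -148.   22.] [ 536. -189.    4.] [ 570. -118.   33.]
```

View pics/q6.png

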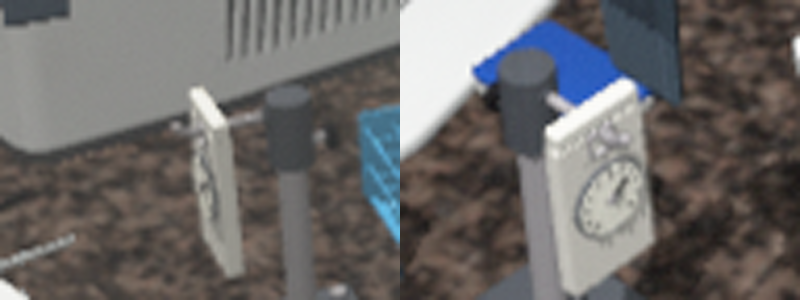

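The plate hangs on the wire behind the hook's upturned tip (scene crop 180,127), dial outward (side crop 612,200), and nothing else has moved. Handing in.

```bash
python3 -c "
from workcell import env
print(env.job_done())"
```

```text
the job is handed in; nothing more can be done
None
```

The dial plate hangs by its hole on the stand's hook, dial facing outward and behind the upturned tip; it took about 34 s, the highest force read on the stand was about 5.5 N, nothing else appeared to have moved, and the job is handed in (no verdict was returned).

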